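Gauge a steel offcut with three clicks of the ratchet

ROBOT

A 6-joint arm with a two-finger parallel gripper is mounted at the origin on the work surface; the furniture and walls round the work are solid. World frame = base frame: x ahead of the robot, y to its left, z up, the work surface at z = 0. Lengths are in m, angles in rad, forces in N, time in s.
With the tool pointing down it reaches from about 0.3 to 0.875 m from the base axis. Payload 6.4 kg.
Tool frame: the origin (TCP) lies between the finger pads; the fingertips stand 8 mm ahead of it and the grasp point (between the pads) lies 11 mm behind it (ctrl.finger_overhang is the distance from the TCP to the fingertips, in m); z points along the fingers, y is the line along which they close (so a half turn about z gives the same grasp; the last joint's range is limited). The gripper opens to 85 mm and grips with 20 to 120 N. Pads are 22 mm wide; open, the fingers measure 114 mm over their backs; the gripper's body (76 mm by 85 mm) begins 54 mm behind the grasp point. The pads swing forward as they close: fully open they stand 13 mm farther back than shut.
Start: joints at [-1.464, 0.181, 1.607, -0, 1.354, -0.206], TCP at [0.177, -0.547, 0.239] pointing down, gripper open.
Joint ranges: [-2.99, 2.99], [-0.89, 2.07], [0.3, 2.58], [-1.14, 4.28], [0, 2.63], [-3.12, 3.12]. Speed limits (rad/s): [2.57, 2.57, 3.01, 3.14, 3.14, 3.14].

INTERFACE

Orientations are given as a unit quaternion [w, x, y, z].
In Python, from bench import ctrl, camera gives the robot as it stands.
- The arm moves only by the shell command python3 -m pendant 'ROWS' [OPENING]. ROWS is JSON, a list of rows, each a list of 6 numbers: the shift along the world's x, y, z normalised to -1 to 1, where 1 is 200 mm, then the turn, a rotation vector about the world's x, y, z normalised to -1 to 1, where 1 is pi/2 rad. In form: [[dx, dy, dz, rx, ry, rz], ...]. A call has exactly 10 rows; each row shifts and turns the commanded pose from where the row before left it; what a row does not reach is not made up. A row lasts 1/8 s, in which the tool goes at most 62.5 mm and 10.7 degrees, less where a joint would pass 70% of its speed; a pose out of reach is approached as far as the arm can. A call with a number of a shift or a turn outside -1 to 1 is refused whole. A call with a gripper value outside its range is refused whole. OPENING is the opening, from -1 (shut) to 1 (fully open), set as the call begins (- or left out, the last holds). The fingers move at their own pace and stop on an object; the grip force is fixed at half the most. Time passes only in rows, so rows that do not move let the fingers close, or fill a call up. It gives the time, the measured TCP pose, the force, the opening and the grip force at its end, in the units of the state.
- ctrl.get_obs(): the state, without advancing time (a new reading comes with each control period).
- camera(name): name is "side" or "top"; returns a dict with "color" (420x560x3 uint8, blue, green, red), "fx", "fy", "cx", "cy" (pixels), "xyz" and "rotation" of the camera in the world. Camera axes: x right, y down, z forward; pixel columns grow to the right and rows downward; lengths in m; the calibration is good to about 2 mm. A picture is of the moment at which its call begins. There is no depth.
- ctrl.hand_in(): hands the job in; it is judged then, once.
The state is a dict: "time_s": time; "q": joint angles; "dq": joint speeds; "joint_efforts": joint torques, N m; "eef_pos": TCP position; "eef_rot": TCP orientation; "wrist_force": force on the tool from outside, world axes, zero at the start; "torque": the same for the moment, N m; "opening": opening from 0.0 (shut) to 1.0 (fully open); "grasp_force": force on a finger pad.
Only numpy, scipy, OpenCV 4.12 (cv2) and the standard library are available. Lean on these libraries where they do the work, as an engineer would, in place of code of your own. Each camera call takes 0.05 s, during which the arm holds its last target. There are 200 camera calls.

TASK

Check the thickness of the black steel offcut on the bench thickness gauge: lay it lengthwise on the gauge's table, under the spindle, with its end gently pushed home and square against the back stop. Then, turning only the knurled ratchet knob on top, wind the spindle down clockwise onto the steel and on until the ratchet has clicked exactly three times. Let go and leave the offcut held under the spindle, with the other things on the bench undisturbed.

Things in the scene. Friction and masses are not known exactly. Their poses are not given: they have to be found in the camera images.
- bar: the black steel offcut, a plain square bar 22 x 22 mm, 220 mm long, about 0.5 kg; origin at the middle of its underside. At the start it lies flat on the bench right of the blue drawer cabinet (for its direction see bar_mid)
- gauge: grey bench thickness gauge, fixed, left of the blue cabinet; origin on the bench under the spindle axis, z up, x from the open front to its column. Foot 14 mm thick, x -127 to 53 mm, 96 mm wide. Steel table 40 mm wide, x -120 to 22, top at z 45. Column from x 22 on. Arm over the table z 96 to 126, round nose of radius 21 about the axis, 9 mm radius bush down to z 88
- stop_face (a point): foot of the back stop's front face: on the table's middle line at table height (45 mm above the bench), 18 mm behind the spindle axis; axes as the gauge's. The stop is a steel plate 40 mm wide, 32 high. The origin of a seated offcut lies 110 mm in front of this point (rel x = -110 mm), its length along x
- backstop: the back stop, a steel plate fixed to the gauge's column; same origin and axes as the gauge
- spindle: measuring spindle, a steel rod 10 mm in diameter that moves straight up and down and does not turn; origin at the centre of its lower end. It starts 2 to 5 mm above the top of an offcut lying on the table: room to slide the offcut in flat from the open front, not to lift it far. It goes down 30 mm a turn (4.8 mm a radian) of the thimble and stays where it is left
- thimble: aluminium thimble under the knob, radius 11.5 mm, 143 to 169 mm above the bench; it drives the spindle directly, without the ratchet, so it must not be gripped. Origin on the spindle axis, z up; a red line on its -x side. It turns with the knob (against 0.16 N m of friction, the knob then 3 to 6 degrees ahead) until the spindle bears, but does not rise or fall
- knob_grip (a point): grip point of the ratchet knob, on its vertical axis 194 mm above the bench. Knob: round, knurled, dark steel, 28 mm in diameter, 169 to 201 mm above the bench, clear all round. Clockwise from above winds the spindle down. Once it bears, within 0.1 rad the ratchet slips, a click each 0.42 rad (24 degrees): the resisting torque climbs, to about 0.2 N m, then falls by 0.14 N m or more at the click
- knob_mark (a point): red mark on the knob's top, 10 mm from its axis. At the start it stands over the thimble's red line; each click leaves it 24 degrees further clockwise from that line. The click comes half way, at 12 degrees; let go before it, the knob springs back, after it, forward, to within about 4 degrees of the nearest detent. Turned counter-clockwise the knob lifts the spindle off again
- stapler: blue desk stapler, 34 x 140 x 36 mm, loose, a bystander; origin at the centre of its underside
- glue: white glue bottle with a blue cap, 46 mm in diameter, 130 mm high, loose, a bystander; origin at the centre of its underside
- pine: small pine block, 45 x 90 x 36 mm, loose, a bystander; origin at the centre of its underside
- tape_roll: roll of brown tape lying flat, 105 mm across, 48 mm high, loose, a bystander; origin at the centre of its underside
- bar_mid (a point): the middle of the bar's underside, y along the bar's length (110 mm to either end, both alike), x across it, z up

How it is judged:
On the way, in this order (a step that is already met when the one before it is completed fails the run):
1. the offcut lies flat on the gauge's table with its end against the back stop (x of bar_mid in the frame of stop_face between -0.113 and -0.107 m and y of bar_mid in the frame of stop_face between -0.008 and 0.008 m and z of bar_mid in the frame of stop_face between -0.002 and 0.003 m and angle between the y axis of bar_mid and the x axis of stop_face, either way round below 0.06 rad and angle between bar_mid's own z axis and vertical below 0.03 rad), for 0.2 s.
2. the spindle bears on the offcut and the ratchet has clicked three times (all of step 1 and contact force between spindle and bar above 2.5 N and x of knob_mark in the frame of thimble between -0.0042 and -0.0016 m and y of knob_mark in the frame of thimble above 0.005 m), for 0.2 s.
At the end, for the whole second after the job is handed in: Offcut flat on the table (0.03 rad), its end within 3 mm of the back stop, square within 0.06 rad, within 8 mm of the middle line; spindle bearing on it with over 2.5 N; knob three clicks (72 degrees, within about 7) clockwise of the thimble's line; all at rest (all of step 2 and linear speed of bar below 0.01 m/s and angular speed of thimble below 0.1 rad/s); the robot touches nothing.
It fails at once if the spindle and the offcut press on each other with more than 25 N (contact force between spindle and bar above 25 N).
It fails at once if the offcut is rammed against the back stop with more than 30 N (contact force between backstop and bar above 30 N).
It fails at once if the ratchet is turned on to a fourth click (x of knob_mark in the frame of thimble above 0.0006 m).
It fails at once if one of the other loose things is moved by more than 30 mm (distance of any of stapler, glue, pine, tape_roll from where it was at the start of the episode above 0.03 m).
It also fails if it takes over 72 s, if anything falls off the work surface, if the arm or the gripper's body presses on something with over 40 N, if the wrist force passes 120 N, or if a joint passes its speed limit or range.

## Working session

There is one attempt and no reset: what is moved stays moved. The work goes in short steps, Python scripts to look and compute and a shell command to move; the robot and the scene stay as the last step left them, time stands still between calls to the robot, and variables do not carry over. Pictures are saved under pics/ and viewed, at most 10 in all, crops included, and the job is handed in when it is done.

```bash
mkdir -p pics; ls
python3 - <<'E'
from bench import ctrl,camera
import cv2,numpy as np
for n in("side","top"):
    c=camera(n); cv2.imwrite(f"pics/{n}0.png",c["color"]); print(n,c["fx"],c["cx"],c["cy"],c["xyz"],np.round(c["rotation"],4).tolist())
o=ctrl.get_obs();print(o)
E
```

```text
pics
side 426.14090511432624 286.00773797942094 206.9239230524566 [-0.25656891 -1.12467482  0.66687735] [-0.5225, 0.8025, -0.2362, 0.1649]
top 432.7357864772822 277.203644312145 205.98993433095742 [ 0.12820136 -0.05998255  1.65179983] [-0.0556, 0.7074, -0.7, 0.0812]
{'time_s': 0.1, 'q': array([-1.46429288e+00,  1.81472358e-01,  1.60791471e+00, -3.69553525e-05,
        1.35377533e+00, -2.06308138e-01]), 'dq': array([-0.00187609, -0.00064324, -0.00341676,  0.00077617, -0.0013657 ,
        0.00077618]), 'joint_efforts': array([ 3.20872896e-04, -4.45877230e+01, -3.52237988e+01, -4.20546330e-04,
        4.16243696e-03,  4.81866186e-05]), 'eef_pos': array([ 0.17689653, -0.54660599,  0.23846783]), 'eef_rot': array([-7.84797174e-04,  9.87792602e-01,  1.55772780e-01,  2.11321539e-05]), 'wrist_force': array([-0.70552712, -0.01935311,  0.87942289]), 'torque': array([ 0.04829832, -0.05812902, -0.00450434]), 'grasp_force': 0.0, 'opening': 0.997926940290269}
```

View pics/side0.png

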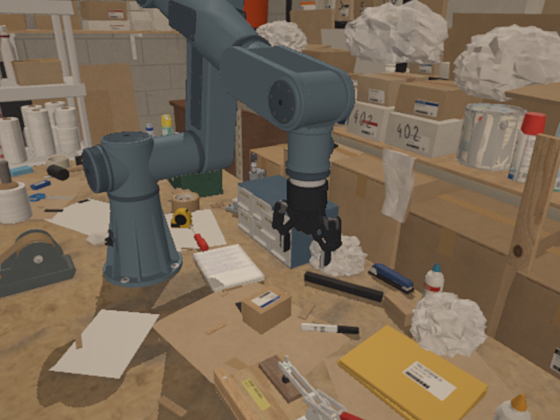

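View pics/top0.png

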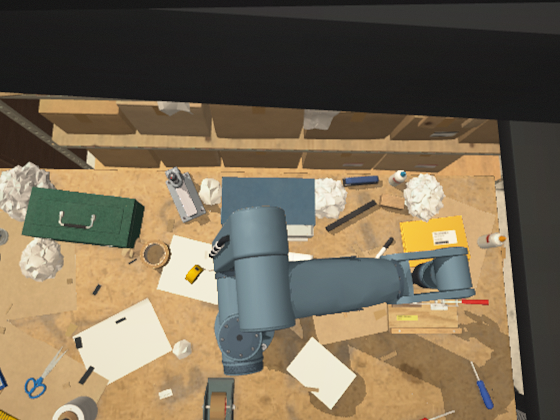

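The side view shows the bar at about (303,275)–(382,297), with the gauge hidden behind the arm. The top view shows the bar from (327,230) to (375,203), stapler (360,182), glue (398,175), pine (393,203), tape roll (155,254) and gauge near (183,195).

```bash
cat > h.py <<'E'
import numpy as np,cv2
from bench import ctrl,camera
from scipy.spatial.transform import Rotation as R
def Q(q): return R.from_quat(np.r_[q[1:],q[0]])
def ray(c,u,v,z):
    d=Q(c["rotation"]).apply([(u-c["cx"])/c["fx"],(v-c["cy"])/c["fy"],1]); p=np.array(c["xyz"]); return p+d*(z-p[2])/d[2]
def proj(c,P):
    p=Q(c["rotation"]).inv().apply(np.array(P)-c["xyz"]); return (np.atleast_2d(p)[:,:2]/np.atleast_2d(p)[:,2:]*[c["fx"],c["fy"]]+[c["cx"],c["cy"]])
def crop(c,x,y,w,h,k,name):
    cv2.imwrite("pics/"+name,cv2.resize(c["color"][y:y+h,x:x+w],None,fx=k,fy=k,interpolation=cv2.INTER_CUBIC))
def st():
    o=ctrl.get_obs(); e=Q(o["eef_rot"]); print("t",round(o["time_s"],2),"p",np.round(o["eef_pos"],4),"yaxis",np.round(e.apply([0,1,0]),3),"z",np.round(e.apply([0,0,1]),3),"F",np.round(o["wrist_force"],1),"T",np.round(o["torque"],2),"op",round(o["opening"],3),"gf",round(o["grasp_force"],1),"q",np.round(o["q"],2))
E
python3 - <<'E'
from h import *
c=camera("top")
a=cv2.resize(c["color"][160:240,150:220],None,fx=8,fy=8,interpolation=cv2.INTER_CUBIC)[:600]
b=cv2.resize(c["color"][170:240,318:418],None,fx=8,fy=8,interpolation=cv2.INTER_CUBIC)
cv2.imwrite("pics/t_g.png",a);cv2.imwrite("pics/t_b.png",b)
for n,p in dict(bar0=(327,230,.02),bar1=(375,203,.02),gauge=(183,195,.1),glue=(398,175,.13)).items(): print(n,ray(c,*p))
E
```

```text
bar0 [ 0.35794213 -0.30928456  0.02      ]
bar1 [ 0.46594079 -0.49824441  0.02      ]
gauge [0.46893261 0.22843964 0.1       ]
glue [ 0.5495162  -0.55792142  0.13      ]
```

View pics/t_g.png

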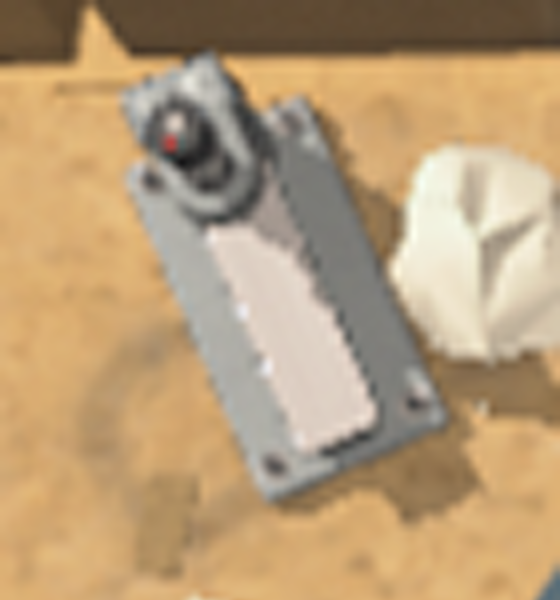

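View pics/t_b.png

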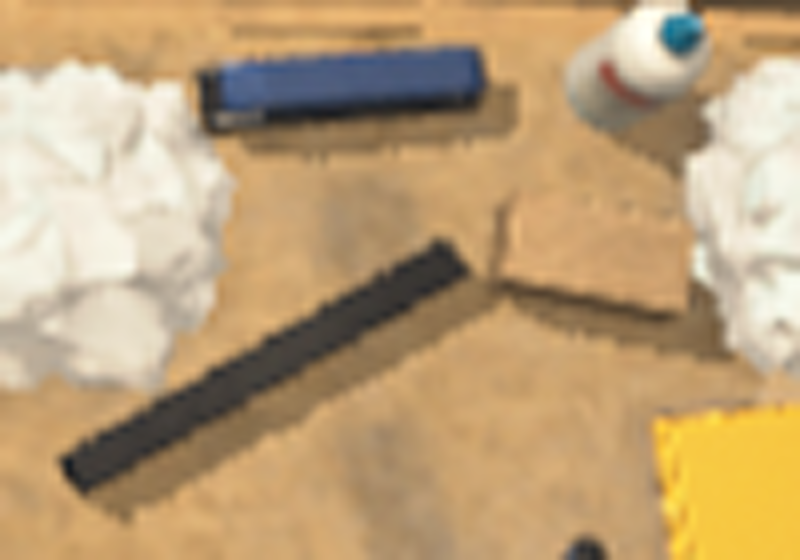

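The gauge crop shows the knob around (180,125), with its red mark at (172,143). The foot's front corners are at (268,498) and (447,420), and its right-back corner at (305,95). In the bar crop, the bar's corners are at about (65,460), (440,238), (468,268) and (85,495).

Run:
```python
from h import *
from scipy.optimize import least_squares
c=camera("top"); s=camera("side")
def fit(pix,loc,x0):
    def f(p):
        r=np.array([[np.cos(p[2]),-np.sin(p[2])],[np.sin(p[2]),np.cos(p[2])]])
        P=np.c_[np.array(loc)[:,:2]@r.T+p[:2],np.array(loc)[:,2]]; return (proj(c,P)-pix).ravel()
    r=least_squares(f,x0); print(np.round(r.x,4),np.round(r.fun,2)); return r.x
# gauge: foot corners z .014, table front corners z .045
pg=np.array([(268,498),(447,420),(305,95),(303,450),(378,405),(172,143)])/8+[150,160]
g=fit(pg,[(-.127,.048,.014),(-.127,-.048,.014),(.053,-.048,.014),(-.12,.02,.045),(-.12,-.02,.045),(-.01,0,.201)],[.45,.23,0.4])
pb=np.array([(65,460),(440,238),(468,268),(85,495)])/8+[318,170]
b=fit(pb,[(.011,.11,.022),(.011,-.11,.022),(-.011,-.11,.022),(-.011,.11,.011)],[.41,-.4,.5])
for u,v in [(315,20),(340,180)]: pass
r=R.from_euler('z',b[2])
print("side proj bar top corners",np.round(proj(s,r.apply([(.011,.11,.022),(.011,-.11,.022),(-.011,-.11,.022),(-.011,.11,.022),(-.011,.11,0),(-.011,-.11,0)])+[b[0],b[1],0]),1).tolist())
crop(s,290,262,100,45,8,"s_b.png")
```

```text
[0.5158 0.2525 0.4575] [-0.57  0.31  0.27 -0.61 -0.92 -1.1  -0.23  0.18  0.24  1.28  1.08 -0.12]
[ 0.4153 -0.4041  0.5418] [-0.4  -0.21  0.58 -0.8   0.15  0.25 -0.31  0.73]
side proj bar top corners [[306.2, 271.1], [383.6, 291.7], [381.6, 296.1], [303.1, 274.9], [302.9, 281.6], [380.6, 303.2]]
```

View pics/s_b.png

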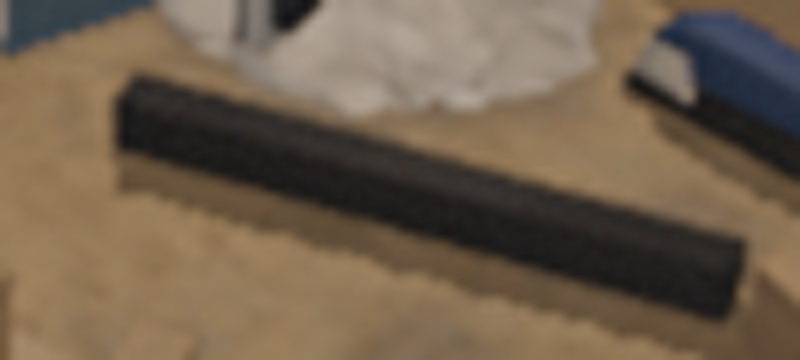

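The side view agrees with the bar fit to within 1–2 px. A paper ball lies close to the bar's left, so I'll use a narrow opening and grip 8 mm toward the right end. Now moving above the bar.

```bash
python3 -m pendant '[[0.121,0.068,-0.059,0,0,0.1142],[0.121,0.068,-0.059,0,0,0.1142],[0.121,0.068,-0.059,0,0,0.1142],[0.121,0.068,-0.059,0,0,0.1142],[0.121,0.068,-0.059,0,0,0.1142],[0.121,0.068,-0.059,0,0,0.1142],[0.121,0.068,-0.059,0,0,0.1142],[0.121,0.068,-0.059,0,0,0.1142],[0.121,0.068,-0.059,0,0,0.1142],[0.121,0.068,-0.059,0,0,0.1142]]' 0.13
python3 - <<'E'
from h import *
st(); s=camera("side"); c=camera("top")
g=np.array([.5158,.2525]);r=R.from_euler('z',.4575)
L={"foot_fl":(-.127,.048,.014),"foot_fr":(-.127,-.048,.014),"tab_fl":(-.12,.02,.045),"tab_fr":(-.12,-.02,.045),"knobtop":(0,0,.201),"mark":(-.01,0,.201)}
for k,v in L.items(): print(k,np.round(proj(s,r.apply(v)+[*g,0]),1))
a=cv2.resize(s["color"][155:230,210:270],None,fx=8,fy=8,interpolation=cv2.INTER_CUBIC)
cv2.imwrite("pics/s_g.png",a)
E
```

```text
time_s: 1.5
eef_pos: [0.4197, -0.4106, 0.1208]
eef_rot: [-0.0, 0.492, 0.871, 0.0]
wrist_force: [0.1, -0.8, -0.1]
opening: 0.563
grasp_force: 0.0
t 1.5 p [ 0.4197 -0.4106  0.1208] yaxis [ 0.857  0.516 -0.   ] z [-0.  0. -1.] F [ 0.1 -0.8 -0.1] T [ 0.03  0.04 -0.01] op 0.563 gf 0.0 q [-0.98  0.34  1.67 -0.    1.13 -1.52]
foot_fl [[225.1 206.8]]
foot_fr [[245.7 212.4]]
tab_fl [[231.8 200.2]]
tab_fr [[240.5 202.4]]
knobtop [[253.7 153.5]]
mark [[252.2 154.1]]
```

View pics/s_g.png

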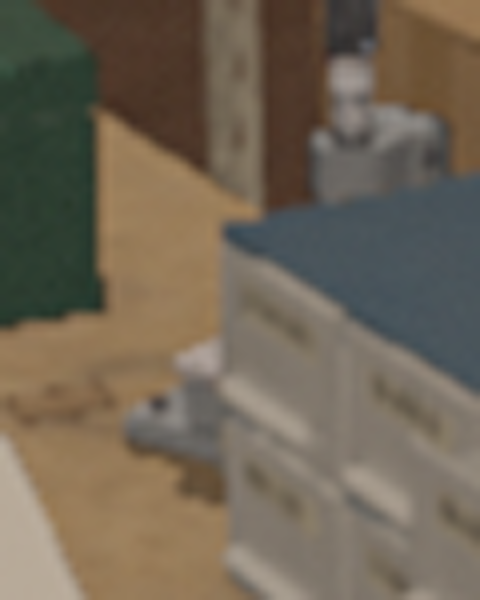

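The side crop shows the gauge foot's left corner at (225.6,208.7), the table corner at (232.2,199.7) and the thimble axis at column 254. All agree with the fitted pose to 0.5–2 px. The cabinet hides the rest of the table. Next: descend and grip.

```bash
python3 -m pendant '[[0,0,-0.08,0,0,0],[0,0,-0.08,0,0,0],[0,0,-0.08,0,0,0],[0,0,-0.08,0,0,0],[0,0,-0.08,0,0,0],[0,0,-0.08,0,0,0],[0,0,-0.04,0,0,0],[0,0,-0.03,0,0,0],[0,0,0,0,0,0],[0,0,0,0,0,0]]'; python3 -m pendant '[[0,0,0,0,0,0],[0,0,0,0,0,0],[0,0,0,0,0,0],[0,0,0,0,0,0],[0,0,0,0,0,0],[0,0,0,0,0,0],[0,0,0,0,0,0],[0,0,0,0,0,0],[0,0,0,0,0,0],[0,0,0,0,0,0]]' -1
python3 - <<'E'
from h import *
print(ctrl.finger_overhang); st()
c=camera("top");s=camera("side")
print([np.round(ray(c,222,v,.12),3) for v in (178,225)],[np.round(ray(s,237.7,183.1,z),3) for z in(.08,.1,.12,.14)])
E
```

```text
time_s: 2.85
eef_pos: [0.4193, -0.4115, 0.0118]
eef_rot: [0.0, 0.495, 0.869, -0.0]
wrist_force: [0.6, 0.1, -0.3]
opening: 0.563
grasp_force: 0.0
time_s: 4.1
eef_pos: [0.4197, -0.4115, 0.0123]
eef_rot: [0.001, 0.495, 0.869, -0.0]
wrist_force: [1.5, 2.0, 5.2]
opening: 0.248
grasp_force: 60.3
0.008
t 4.1 p [ 0.4197 -0.4115  0.0123] yaxis [0.86  0.511 0.001] z [ 0.001 -0.001 -1.   ] F [1.5 2.  5.2] T [ 0.35 -0.29 -0.01] op 0.248 gf 60.3 q [-0.98  0.5   1.7   0.    0.93 -1.51]
[array([0.53 , 0.087, 0.12 ]), array([0.357, 0.082, 0.12 ])] [array([0.461, 0.286, 0.08 ]), array([0.437, 0.238, 0.1  ]), array([0.412, 0.19 , 0.12 ]), array([0.388, 0.142, 0.14 ])]
```

Gripped at 22 mm, as it should be. The cabinet is about 0.16 m tall with its left wall near y≈0.085, so I'll carry the bar at z 0.25.

```bash
python3 -m pendant '[[0,0,0.1,0,0,0],[0,0,0.2,0,0,0],[0,0,0.2,0,0,0],[0,0,0.2,0,0,0],[0,0.15,0.1,0,0,0.06],[0,0.15,0.1,0,0,0.06],[0,0.15,0.1,0,0,0.06],[0,0.15,0.1,0,0,0.06],[0,0.15,0.06,0,0,0.06],[0,0.15,0.03,0,0,0.06]]'; python3 -m pendant '[[-0.009,0.214,0,0,0,0.059],[-0.009,0.214,0,0,0,0.059],[-0.009,0.214,0,0,0,0.059],[-0.009,0.214,0,0,0,0.059],[-0.009,0.214,0,0,0,0.059],[-0.009,0.214,0,0,0,0.059],[-0.009,0.214,0,0,0,0.059],[-0.009,0.214,0,0,0,0.059],[-0.009,0.214,0,0,0,0.059],[-0.009,0.214,0,0,0,0.059]]';python3 -m pendant '[[0,0,-0.05,0,0,0],[0,0,-0.05,0,0,0],[0,0,-0.05,0,0,0],[0,0,-0.05,0,0,0],[0,0,-0.05,0,0,0],[0,0,-0.05,0,0,0],[0,0,-0.04,0,0,0],[0,0,-0.04,0,0,0],[0,0,-0.02,0,0,0],[0,0,0,0,0,0]]'
python3 - <<'E'
from h import *
st(); c=camera("top"); crop(c,150,150,100,75,8,"t_1.png")
s=camera("side");
E
```

```text
time_s: 5.45
eef_pos: [0.4184, -0.23, 0.2504]
eef_rot: [0.0, 0.231, 0.973, -0.0]
wrist_force: [0.5, 0.2, -4.5]
opening: 0.242
grasp_force: 59.6
time_s: 6.7
eef_pos: [0.4, 0.198, 0.2496]
eef_rot: [-0.0, -0.228, 0.974, -0.0]
wrist_force: [0.6, 0.2, -5.2]
opening: 0.243
grasp_force: 59.6
time_s: 7.95
eef_pos: [0.4008, 0.1969, 0.169]
eef_rot: [-0.0, -0.227, 0.974, -0.0]
wrist_force: [0.2, -0.5, -5.4]
opening: 0.243
grasp_force: 59.9
t 7.95 p [0.4008 0.1969 0.169 ] yaxis [-0.442  0.897  0.   ] z [-0.001 -0.    -1.   ] F [ 0.2 -0.5 -5.4] T [-0.02 -0.08  0.01] op 0.243 gf 59.9 q [ 0.19 -0.03  1.99 -0.    1.19 -1.84]
```

View pics/t_1.png

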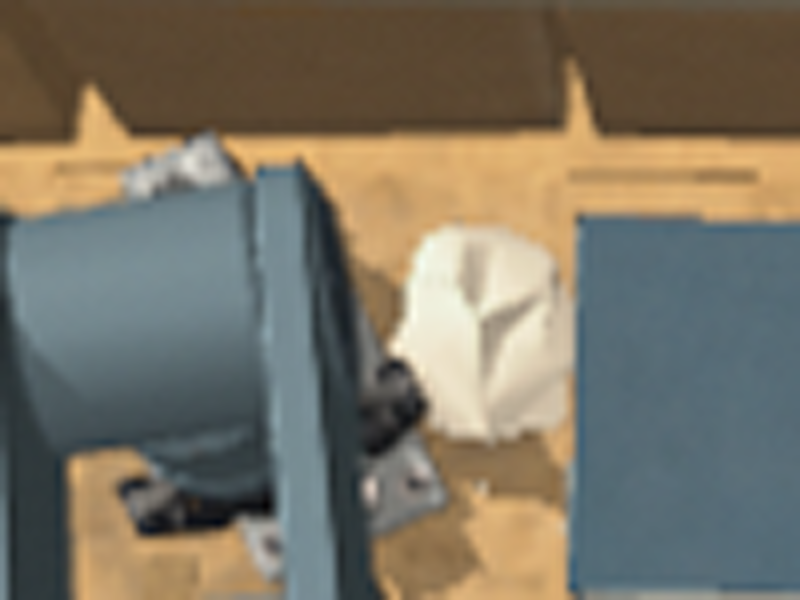

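The arm hides the bar here. A paper ball stands close to the gauge's right side, so I'll work out its clearance in the gauge frame before lowering.

Run:
```python
from h import *
c=camera("top")
r=R.from_euler('z',-.4575)
for n,(u,v) in {"ballW":(395,335),"ballS":(490,440),"ballSW":(425,400),"ballC":(480,330),"ballN":(480,225),"ballE":(575,340),"fingerR":(428,395),"fingerL":(120,490)}.items():
    for z in ((.02,.05) if 'ball' in n else (.18,)): print(n,z,np.round(r.apply(ray(c,u/8+150,v/8+150,z)-[.5158,.2525,0])[:2],3))
e=np.array([.4008,.1969,0]);print("tcp",np.round(r.apply(e-[.5158,.2525,0]),4))
```

```text
ballW 0.02 [-0.046 -0.057]
ballW 0.05 [-0.054 -0.058]
ballS 0.02 [-0.112 -0.077]
ballS 0.05 [-0.119 -0.077]
ballSW 0.02 [-0.081 -0.057]
ballSW 0.05 [-0.089 -0.058]
ballC 0.02 [-0.061 -0.094]
ballC 0.05 [-0.069 -0.095]
ballN 0.02 [-0.013 -0.116]
ballN 0.05 [-0.022 -0.116]
ballE 0.02 [-0.085 -0.133]
ballE 0.05 [-0.092 -0.133]
fingerR 0.18 [-0.119 -0.064]
fingerL 0.18 [-0.101  0.072]
tcp [-0.1277  0.0009  0.    ]
```

The ball's nearest edge is at gauge y ≈ −57 mm and the holding fingers reach about ±26 mm, so they clear. Lowering to just above the table.

```bash
python3 -m pendant '[[0,0,-0.08,0,0,0],[0,0,-0.08,0,0,0],[0,0,-0.08,0,0,0],[0,0,-0.08,0,0,0],[0,0,-0.08,0,0,0],[0,0,-0.06,0,0,0],[0,0,-0.05,0,0,0],[0,0,-0.03,0,0,0],[0,0,-0.01,0,0,0],[0,0,0,0,0,0]]'; python3 -m pendant '[[0,0,-0.002,0,0,0],[0,0,-0.001,0,0,0],[0,0,-0.001,0,0,0],[0,0,-0.001,0,0,0],[0,0,0,0,0,0],[0,0,0,0,0,0],[0,0,0,0,0,0],[0,0,0,0,0,0],[0,0,0,0,0,0],[0,0,0,0,0,0]]'; python3 -c "
from h import *
st()"
```

```text
time_s: 9.35
eef_pos: [0.4012, 0.1969, 0.0595]
eef_rot: [0.0, -0.227, 0.974, -0.0]
wrist_force: [-0.1, 0.0, -5.2]
opening: 0.243
grasp_force: 59.9
time_s: 10.6
eef_pos: [0.401, 0.1969, 0.0583]
eef_rot: [0.0, -0.227, 0.974, 0.0]
wrist_force: [-0.3, 0.2, -3.9]
opening: 0.239
grasp_force: 59.9
t 10.6 p [0.401  0.1969 0.0583] yaxis [-0.442  0.897 -0.   ] z [ 0.  0. -1.] F [-0.3  0.2 -3.9] T [ 0.05 -0.02 -0.03] op 0.239 gf 59.9 q [ 0.19  0.16  2.05  0.    0.93 -1.84]
```

```bash
python3 -m pendant '[[0.018,0.0088,0,0,0,0],[0.018,0.0088,0,0,0,0],[0.018,0.0088,0,0,0,0],[0.018,0.0088,0,0,0,0],[0.018,0.0088,0,0,0,0],[0.018,0.0088,0,0,0,0],[0.018,0.0088,0,0,0,0],[0.018,0.0088,0,0,0,0],[0.018,0.0088,0,0,0,0],[0,0,0,0,0,0]]'; python3 -m pendant '[[0.0022,0.0011,0,0,0,0],[0.0022,0.0011,0,0,0,0],[0.0022,0.0011,0,0,0,0],[0.0022,0.0011,0,0,0,0],[0,0,0,0,0,0],[0.0022,0.0011,0,0,0,0],[0.0022,0.0011,0,0,0,0],[0,0,0,0,0,0],[0,0,0,0,0,0],[0,0,0,0,0,0]]'; python3 -c "
from h import *
st()"
```

```text
time_s: 11.85
eef_pos: [0.4337, 0.2128, 0.0583]
eef_rot: [0.0, -0.227, 0.974, -0.0]
wrist_force: [-0.9, 0.5, -5.3]
opening: 0.244
grasp_force: 59.9
time_s: 13.1
eef_pos: [0.436, 0.2141, 0.0583]
eef_rot: [-0.0, -0.227, 0.974, -0.0]
wrist_force: [-0.1, 0.3, -3.7]
opening: 0.24
grasp_force: 59.9
t 13.1 p [0.436  0.2141 0.0583] yaxis [-0.442  0.897  0.   ] z [-0. -0. -1.] F [-0.1  0.3 -3.7] T [-0.03 -0.04 -0.  ] op 0.24 gf 59.9 q [ 0.21  0.24  1.96 -0.    0.95 -1.82]
```

```bash
python3 -m pendant '[[0.0022,0.0011,0,0,0,0],[0.0022,0.0011,0,0,0,0],[0.0022,0.0011,0,0,0,0],[0.0022,0.0011,0,0,0,0],[0,0,0,0,0,0],[0,0,0,0,0,0],[0,0,0,0,0,0],[0,0,0,0,0,0],[0,0,0,0,0,0],[0,0,0,0,0,0]]'; python3 -m pendant '[[0.0022,0.0011,0,0,0,0],[0.0022,0.0011,0,0,0,0],[0.0022,0.0011,0,0,0,0],[0,0,0,0,0,0],[0,0,0,0,0,0],[0,0,0,0,0,0],[0,0,0,0,0,0],[0,0,0,0,0,0],[0,0,0,0,0,0],[0,0,0,0,0,0]]'
```

```text
time_s: 14.35
eef_pos: [0.4377, 0.2149, 0.0583]
eef_rot: [-0.0, -0.227, 0.974, 0.0]
wrist_force: [-0.6, -0.6, -5.2]
opening: 0.242
grasp_force: 59.9
time_s: 15.6
eef_pos: [0.4391, 0.2156, 0.0583]
eef_rot: [-0.0, -0.227, 0.974, -0.0]
wrist_force: [0.1, 0.2, -4.5]
opening: 0.241
grasp_force: 59.9
```

```bash
python3 -m pendant '[[0.0022,0.0011,0,0,0,0],[0.0022,0.0011,0,0,0,0],[0.0022,0.0011,0,0,0,0],[0,0,0,0,0,0],[0,0,0,0,0,0],[0,0,0,0,0,0],[0,0,0,0,0,0],[0,0,0,0,0,0],[0,0,0,0,0,0],[0,0,0,0,0,0]]'
```

```text
time_s: 16.85
eef_pos: [0.4404, 0.2162, 0.0583]
eef_rot: [-0.0, -0.227, 0.974, -0.0]
wrist_force: [-0.4, -0.1, -5.2]
opening: 0.235
grasp_force: 59.9
```

```bash
python3 -m pendant '[[0.0022,0.0011,0,0,0,0],[0.0022,0.0011,0,0,0,0],[0,0,0,0,0,0],[0,0,0,0,0,0],[0,0,0,0,0,0],[0,0,0,0,0,0],[0,0,0,0,0,0],[0,0,0,0,0,0],[0,0,0,0,0,0],[0,0,0,0,0,0]]'
```

```text
time_s: 18.1
eef_pos: [0.4413, 0.2167, 0.0583]
eef_rot: [0.0, -0.227, 0.974, 0.0]
wrist_force: [-0.6, 0.1, -5.0]
opening: 0.24
grasp_force: 59.9
```

```bash
python3 -m pendant '[[0.0022,0.0011,0,0,0,0],[0.0022,0.0011,0,0,0,0],[0.0012,0.0006,0,0,0,0],[0,0,0,0,0,0],[0,0,0,0,0,0],[0,0,0,0,0,0],[0,0,0,0,0,0],[0,0,0,0,0,0],[0,0,0,0,0,0],[0,0,0,0,0,0]]'
```

```text
time_s: 19.35
eef_pos: [0.4414, 0.2169, 0.0579]
eef_rot: [-0.001, -0.227, 0.974, -0.0]
wrist_force: [-4.2, -2.9, -2.1]
opening: 0.244
grasp_force: 60.2
```

```bash
python3 -m pendant '[[0.0022,0.0011,0,0,0,0],[0.0022,0.0011,0,0,0,0],[0,0,0,0,0,0],[0,0,0,0,0,0],[0,0,0,0,0,0],[0,0,0,0,0,0],[0,0,0,0,0,0],[0,0,0,0,0,0],[0,0,0,0,0,0],[0,0,0,0,0,0]]'
```

```text
time_s: 20.6
eef_pos: [0.4413, 0.217, 0.0577]
eef_rot: [-0.002, -0.227, 0.974, -0.0]
wrist_force: [-6.8, -5.3, -0.6]
opening: 0.239
grasp_force: 60.5
```

The offcut has reached the stop, with about 8 N along the gauge axis. Release with a moderate opening, rise clear, then check with the top view.

```bash
python3 -m pendant '[[0,0,0,0,0,0],[0,0,0,0,0,0],[0,0,0,0,0,0],[0,0,0,0,0,0],[0,0,0.02,0,0,0],[0,0,0.08,0,0,0],[0,0,0.16,0,0,0],[0,0,0.26,0,0,0],[0,0,0.26,0,0,0],[0,0,0.28,0,0,0]]' 0.05; python3 -c "
from h import *
st(); c=camera('top'); crop(c,150,150,100,75,8,'t_2.png')"
```

```text
time_s: 21.85
eef_pos: [0.4428, 0.2176, 0.2731]
eef_rot: [0.0, -0.227, 0.974, -0.0]
wrist_force: [0.0, 0.5, 0.4]
opening: 0.527
grasp_force: 0.0
t 21.85 p [0.4428 0.2176 0.2731] yaxis [-0.442  0.897 -0.   ] z [ 0.001  0.    -1.   ] F [0.  0.5 0.4] T [-0.01 -0.03  0.04] op 0.527 gf 0.0 q [ 0.22 -0.03  1.77 -0.    1.41 -1.81]
```

View pics/t_2.png

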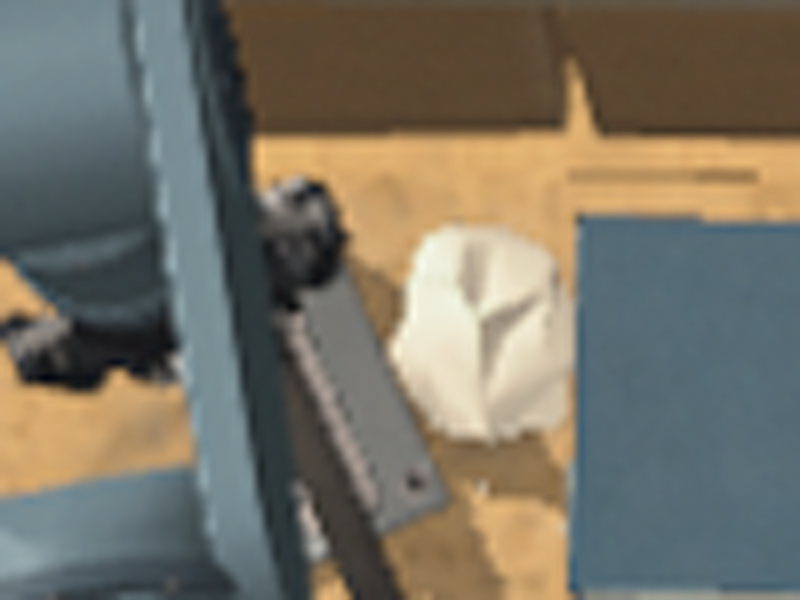

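The bar lies in the middle of the table, with a strip of table showing on each side. On to the knob.

```bash
python3 -m pendant '[[0.122,0.058,0,0,0,0],[0.122,0.058,0,0,0,0],[0.121,0.058,0,0,0,0],[0,0,-0.05,0,0,0],[0,0,-0.1,0,0,0],[0,0,-0.1,0,0,0],[0,0,-0.1,0,0,0],[0,0,-0.06,0,0,0],[0,0,-0.036,0,0,0],[0,0,0,0,0,0]]'; python3 -c "
from h import *
st()"
```

```text
time_s: 23.15
eef_pos: [0.5161, 0.2524, 0.181]
eef_rot: [-0.0, -0.227, 0.974, -0.0]
wrist_force: [1.0, 0.1, 0.0]
opening: 0.528
grasp_force: 0.0
t 23.15 p [0.5161 0.2524 0.181 ] yaxis [-0.441  0.897  0.   ] z [-0. -0. -1.] F [1.  0.1 0. ] T [-0.    0.01 -0.01] op 0.528 gf 0.0 q [ 0.25  0.24  1.66 -0.    1.24 -1.78]
```

```bash
python3 -m pendant '[[0,0,0.015,0,0,0],[0,0,0,0,0,0],[0,0,0,0,0,0],[0,0,0,0,0,0],[0,0,0,0,0,0],[0,0,0,0,0,0],[0,0,0,0,0,0],[0,0,0,0,0,0],[0,0,0,0,0,0],[0,0,0,0,0,0]]' -1; python3 -c "
from h import *
st()"
```

```text
time_s: 24.4
eef_pos: [0.5163, 0.2531, 0.1849]
eef_rot: [0.0, -0.227, 0.974, 0.0]
wrist_force: [-4.0, 3.4, 4.2]
opening: 0.305
grasp_force: 59.7
t 24.4 p [0.5163 0.2531 0.1849] yaxis [-0.442  0.897  0.001] z [ 0.     0.001 -1.   ] F [-4.   3.4  4.2] T [0.47 0.61 0.01] op 0.305 gf 59.7 q [ 0.25  0.23  1.66  0.    1.25 -1.78]
```

```bash
cat > a.py <<'E'
from h import *
o=ctrl.get_obs(); y=Q(o["eef_rot"]).apply([0,1,0]); a=116.2-np.degrees(np.arctan2(y[1],y[0]))
print("t",round(o["time_s"],2),"turn",round(a,2),"Tz",np.round(o["torque"],3),"F",np.round(o["wrist_force"],1),"p",np.round(o["eef_pos"],4),"q6",round(o["q"][5],2))
E
python3 a.py; python3 -m pendant '[[-0.0015,0.003,0,0,0,0],[0,0,0,0,0,-0.028],[0,0,0,0,0,-0.028],[0,0,0,0,0,-0.028],[0,0,0,0,0,-0.028],[0,0,0,0,0,0],[0,0,0,0,0,0],[0,0,0,0,0,0],[0,0,0,0,0,0],[0,0,0,0,0,0]]' >/dev/null; python3 a.py
python3 -m pendant '[[0,0,0,0,0,-0.028],[0,0,0,0,0,-0.028],[0,0,0,0,0,-0.028],[0,0,0,0,0,-0.028],[0,0,0,0,0,0],[0,0,0,0,0,0],[0,0,0,0,0,0],[0,0,0,0,0,0],[0,0,0,0,0,0],[0,0,0,0,0,0]]'>/dev/null; python3 a.py
```

```text
t 24.4 turn -0.02 Tz [0.466 0.613 0.009] F [-4.   3.4  4.2] p [0.5163 0.2531 0.1849] q6 -1.78
t 25.65 turn 10.07 Tz [0.159 0.606 0.018] F [-3.5  2.   5. ] p [0.5162 0.2532 0.1849] q6 -1.6
t 26.9 turn 20.15 Tz [ 0.135  0.622 -0.013] F [-3.9  1.2  5.2] p [0.5162 0.2532 0.1848] q6 -1.43
```

```bash
python3 -m pendant '[[0,0,0,0,0,-0.006],[0,0,0,0,0,-0.006],[0,0,0,0,0,-0.006],[0,0,0,0,0,-0.006],[0,0,0,0,0,-0.006],[0,0,0,0,0,-0.006],[0,0,0,0,0,-0.006],[0,0,0,0,0,-0.006],[0,0,0,0,0,-0.006],[0,0,0,0,0,-0.006]]' >/dev/null; python3 a.py
python3 -c "
from h import *
for n in ('top','side'):
  c=camera(n); cv2.imwrite('pics/k_'+n+'.png',c['color'])
  print(n,proj(c,[[.5162,.2532,.201],[.5162,.2532,.16]]))"; python3 a.py
```

```text
t 28.15 turn 25.55 Tz [0.124 0.635 0.156] F [-4.5  2.5  5.2] p [0.5162 0.2532 0.1849] q6 -1.33
top [[171.22739058 175.07388693]
 [173.58764202 178.12207392]]
side [[253.69736057 153.39196555]
 [253.8289446  163.65324808]]
t 28.25 turn 25.55 Tz [0.146 0.651 0.064] F [-3.7  2.6  5.5] p [0.5162 0.2532 0.1848] q6 -1.33
```

Free running reads 0.156 N m while moving, which matches the 0.16 given, and it relaxes at rest. So I'll sample while turning slowly.

```bash
python3 -m pendant '[[0,0,0,0,0,-0.006],[0,0,0,0,0,-0.006],[0,0,0,0,0,-0.006],[0,0,0,0,0,-0.006],[0,0,0,0,0,-0.006],[0,0,0,0,0,-0.006],[0,0,0,0,0,-0.006],[0,0,0,0,0,-0.006],[0,0,0,0,0,-0.006],[0,0,0,0,0,-0.006]]' >/dev/null; python3 a.py
python3 -m pendant '[[0,0,0,0,0,-0.006],[0,0,0,0,0,-0.006],[0,0,0,0,0,-0.006],[0,0,0,0,0,-0.006],[0,0,0,0,0,-0.006],[0,0,0,0,0,-0.006],[0,0,0,0,0,-0.006],[0,0,0,0,0,-0.006],[0,0,0,0,0,-0.006],[0,0,0,0,0,-0.006]]' >/dev/null; python3 a.py
python3 -m pendant '[[0,0,0,0,0,-0.006],[0,0,0,0,0,-0.006],[0,0,0,0,0,-0.006],[0,0,0,0,0,-0.006],[0,0,0,0,0,-0.006],[0,0,0,0,0,-0.006],[0,0,0,0,0,-0.006],[0,0,0,0,0,-0.006],[0,0,0,0,0,-0.006],[0,0,0,0,0,-0.006]]' >/dev/null; python3 a.py
python3 -m pendant '[[0,0,0,0,0,-0.006],[0,0,0,0,0,-0.006],[0,0,0,0,0,-0.006],[0,0,0,0,0,-0.006],[0,0,0,0,0,-0.006],[0,0,0,0,0,-0.006],[0,0,0,0,0,-0.006],[0,0,0,0,0,-0.006],[0,0,0,0,0,-0.006],[0,0,0,0,0,-0.006]]' >/dev/null; python3 a.py
python3 -m pendant '[[0,0,0,0,0,-0.006],[0,0,0,0,0,-0.006],[0,0,0,0,0,-0.006],[0,0,0,0,0,-0.006],[0,0,0,0,0,-0.006],[0,0,0,0,0,-0.006],[0,0,0,0,0,-0.006],[0,0,0,0,0,-0.006],[0,0,0,0,0,-0.006],[0,0,0,0,0,-0.006]]' >/dev/null; python3 a.py
```

```text
t 29.5 turn 30.95 Tz [0.202 0.667 0.196] F [-4.3  2.6  5.7] p [0.5161 0.2532 0.1848] q6 -1.24
t 30.75 turn 36.34 Tz [0.1   0.762 0.204] F [-4.5  2.   6.6] p [0.5161 0.2531 0.1848] q6 -1.14
t 32.0 turn 41.74 Tz [0.139 0.728 0.247] F [-4.2  1.2  5.7] p [0.5161 0.2532 0.1848] q6 -1.05
t 33.25 turn 47.16 Tz [0.114 0.797 0.082] F [-4.7  1.1  5.7] p [0.516  0.2532 0.1848] q6 -0.96
t 34.5 turn 52.57 Tz [ 0.156  0.811 -0.043] F [-4.2  1.1  6.6] p [0.516  0.2532 0.1848] q6 -0.86
```

The first click came between 41.7° and 47.2°, where the torque fell from 0.247 to −0.04. The second is due near 66–71°.

```bash
python3 -m pendant '[[0,0,0,0,0,-0.006],[0,0,0,0,0,-0.006],[0,0,0,0,0,-0.006],[0,0,0,0,0,-0.006],[0,0,0,0,0,-0.006],[0,0,0,0,0,-0.006],[0,0,0,0,0,-0.006],[0,0,0,0,0,-0.006],[0,0,0,0,0,-0.006],[0,0,0,0,0,-0.006]]' >/dev/null; python3 a.py
python3 -m pendant '[[0,0,0,0,0,-0.006],[0,0,0,0,0,-0.006],[0,0,0,0,0,-0.006],[0,0,0,0,0,-0.006],[0,0,0,0,0,-0.006],[0,0,0,0,0,-0.006],[0,0,0,0,0,-0.006],[0,0,0,0,0,-0.006],[0,0,0,0,0,-0.006],[0,0,0,0,0,-0.006]]' >/dev/null; python3 a.py
python3 -m pendant '[[0,0,0,0,0,-0.006],[0,0,0,0,0,-0.006],[0,0,0,0,0,-0.006],[0,0,0,0,0,-0.006],[0,0,0,0,0,-0.006],[0,0,0,0,0,-0.006],[0,0,0,0,0,-0.006],[0,0,0,0,0,-0.006],[0,0,0,0,0,-0.006],[0,0,0,0,0,-0.006]]' >/dev/null; python3 a.py
python3 -m pendant '[[0,0,0,0,0,-0.006],[0,0,0,0,0,-0.006],[0,0,0,0,0,-0.006],[0,0,0,0,0,-0.006],[0,0,0,0,0,-0.006],[0,0,0,0,0,-0.006],[0,0,0,0,0,-0.006],[0,0,0,0,0,-0.006],[0,0,0,0,0,-0.006],[0,0,0,0,0,-0.006]]' >/dev/null; python3 a.py
python3 -m pendant '[[0,0,0,0,0,-0.006],[0,0,0,0,0,-0.006],[0,0,0,0,0,-0.006],[0,0,0,0,0,-0.006],[0,0,0,0,0,-0.006],[0,0,0,0,0,-0.006],[0,0,0,0,0,-0.006],[0,0,0,0,0,-0.006],[0,0,0,0,0,-0.006],[0,0,0,0,0,-0.006]]' >/dev/null; python3 a.py
```

```text
t 35.75 turn 57.95 Tz [0.194 0.779 0.184] F [-4.1  1.4  5.7] p [0.516  0.2532 0.1848] q6 -0.77
t 37.0 turn 63.34 Tz [0.232 0.894 0.205] F [-4.2  2.2  5.3] p [0.5159 0.2532 0.1848] q6 -0.67
t 38.25 turn 68.75 Tz [0.151 0.938 0.108] F [-4.3  0.9  5.9] p [0.5159 0.2532 0.1848] q6 -0.58
t 39.5 turn 74.17 Tz [ 0.22   0.925 -0.022] F [-4.2  1.5  6.7] p [0.5159 0.2533 0.1849] q6 -0.48
t 40.75 turn 79.56 Tz [0.288 0.978 0.023] F [-4.8  2.2  7. ] p [0.5159 0.2533 0.1849] q6 -0.39
```

The second click came between 63.3° and 68.8°. The third should come at about 90–93°, the detent at about 102–105°, and the fourth not before 113°.

```bash
python3 -m pendant '[[0,0,0,0,0,-0.006],[0,0,0,0,0,-0.006],[0,0,0,0,0,-0.006],[0,0,0,0,0,-0.006],[0,0,0,0,0,-0.006],[0,0,0,0,0,-0.006],[0,0,0,0,0,-0.006],[0,0,0,0,0,-0.006],[0,0,0,0,0,-0.006],[0,0,0,0,0,-0.006]]' >/dev/null; python3 a.py
python3 -m pendant '[[0,0,0,0,0,-0.004],[0,0,0,0,0,-0.004],[0,0,0,0,0,-0.004],[0,0,0,0,0,-0.004],[0,0,0,0,0,-0.004],[0,0,0,0,0,-0.004],[0,0,0,0,0,-0.004],[0,0,0,0,0,-0.004],[0,0,0,0,0,-0.004],[0,0,0,0,0,-0.004]]' >/dev/null; python3 a.py
python3 -m pendant '[[0,0,0,0,0,-0.004],[0,0,0,0,0,-0.004],[0,0,0,0,0,-0.004],[0,0,0,0,0,-0.004],[0,0,0,0,0,-0.004],[0,0,0,0,0,-0.004],[0,0,0,0,0,-0.004],[0,0,0,0,0,-0.004],[0,0,0,0,0,-0.004],[0,0,0,0,0,-0.004]]' >/dev/null; python3 a.py
python3 -m pendant '[[0,0,0,0,0,-0.004],[0,0,0,0,0,-0.004],[0,0,0,0,0,-0.004],[0,0,0,0,0,-0.004],[0,0,0,0,0,-0.004],[0,0,0,0,0,-0.004],[0,0,0,0,0,-0.004],[0,0,0,0,0,-0.004],[0,0,0,0,0,-0.004],[0,0,0,0,0,-0.004]]' >/dev/null; python3 a.py
```

```text
t 42.0 turn 84.94 Tz [0.287 0.968 0.153] F [-4.4  2.5  7. ] p [0.5158 0.2533 0.1848] q6 -0.3
t 43.25 turn 88.53 Tz [0.239 0.979 0.213] F [-4.1  3.4  6. ] p [0.5158 0.2533 0.1848] q6 -0.23
t 44.5 turn 92.14 Tz [0.281 1.057 0.153] F [-4.   2.4  6.9] p [0.5158 0.2533 0.1848] q6 -0.17
t 45.75 turn 95.76 Tz [ 0.326  1.028 -0.018] F [-4.4  2.6  5.6] p [0.5158 0.2533 0.1848] q6 -0.11
```

The third click came by about 93°, where the torque fell from 0.213 to −0.02. Easing on to the detent, checking, then releasing.

```bash
python3 -m pendant '[[0,0,0,0,0,-0.008],[0,0,0,0,0,-0.008],[0,0,0,0,0,-0.008],[0,0,0,0,0,-0.008],[0,0,0,0,0,-0.008],[0,0,0,0,0,-0.008],[0,0,0,0,0,-0.008],[0,0,0,0,0,-0.008],[0,0,0,0,0,-0.004],[0,0,0,0,0,0]]' >/dev/null; python3 a.py
python3 -m pendant '[[0,0,0,0,0,0],[0,0,0,0,0,0],[0,0,0,0,0,0],[0,0,0,0,0,0],[0,0,0.05,0,0,0],[0,0,0.1,0,0,0],[0,0,0.2,0,0,0],[0,0,0.2,0,0,0],[-0.1,-0.2,0.1,0,0,0],[-0.1,-0.2,0,0,0,0]]' 0.05
python3 -m pendant '[[-0.1,-0.2,0,0,0,0],[-0.1,-0.2,0,0,0,0],[-0.1,-0.2,0,0,0,0],[-0.1,-0.2,0,0,0,0],[-0.1,-0.2,0,0,0,0],[-0.1,-0.2,0,0,0,0],[-0.05,-0.2,0,0,0,0],[0,-0.2,0,0,0,0],[0,0,0,0,0,0],[0,0,0,0,0,0]]'
python3 -c "
from h import *
c=camera('top');s=camera('side')
a=cv2.resize(c['color'][160:235,150:210],None,fx=8,fy=8,interpolation=cv2.INTER_CUBIC)
b=cv2.resize(s['color'][145:182,235:275],None,fx=8,fy=8,interpolation=cv2.INTER_CUBIC)
o=np.zeros((600,800,3),np.uint8);o[:600,:480]=a;o[:296,480:800]=b;cv2.imwrite('pics/fin.png',o)
print(proj(c,[[.5158,.2533,.201]]))"
```

```text
t 47.0 turn 101.88 Tz [ 0.336  0.983 -0.062] F [-5.   1.5  6.5] p [0.5158 0.2534 0.1848] q6 -0.0
time_s: 48.25
eef_pos: [0.4766, 0.1726, 0.3173]
eef_rot: [0.002, 0.613, 0.79, 0.002]
wrist_force: [0.4, -1.5, -0.5]
opening: 0.526
grasp_force: 0.0
time_s: 49.5
eef_pos: [0.346, -0.1465, 0.3145]
eef_rot: [0.0, 0.614, 0.79, 0.0]
wrist_force: [-0.4, -0.2, -0.4]
opening: 0.522
grasp_force: 0.0
[[171.19174769 175.1860738 ]]
```

View pics/fin.png

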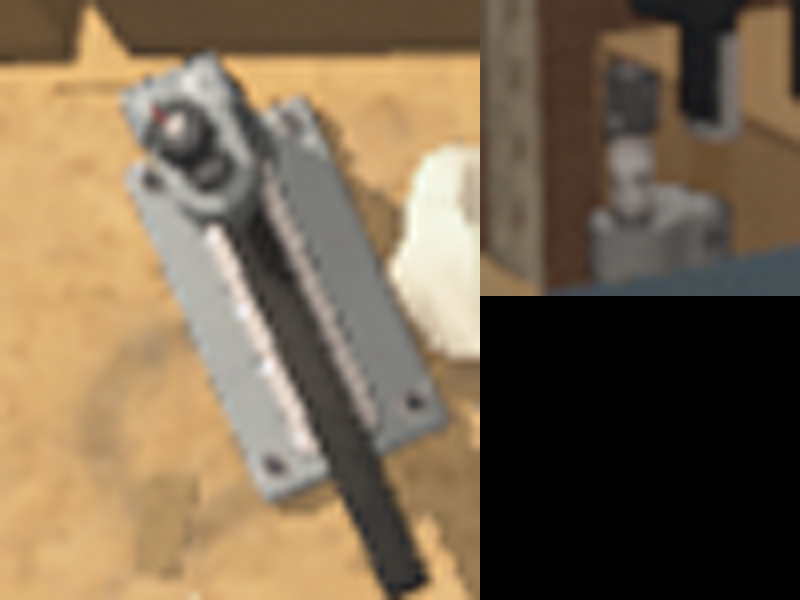

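The picture shows the bar parallel to and centred on the table, clear of the gripper. The red mark has moved from crop (172,143) to (160,115). I'll check that angle in the raw pixels.

```bash
python3 -c "
from h import *
c=camera('top'); o=[]
for im in (cv2.imread('pics/top0.png'),c['color']):
  a=im[170:184,165:182].astype(float); w=np.clip(a[...,2]-a[...,:2].max(2)-12,0,None); w[:, 12:]=0
  y,x=np.mgrid[170:184,165:182]; o.append((np.sum(w*x)/w.sum(),np.sum(w*y)/w.sum(),w.sum(),w.max()))
print(np.round(o,2))
f=lambda d:proj(c,[[.5158+.01*np.cos(a),.2533+.01*np.sin(a),.201] for a in [.4575+np.pi-np.radians(d)]])[0]
for d in (0,78,102,126): print(d,np.round(f(d),2),np.round(f(d)-f(0),2))
print('moved',np.round(np.subtract(o[1][:2],o[0][:2]),2))
st()"
```

```text
[[167.22 177.3  761.    86.  ]
 [166.25 176.78 630.    33.  ]]
0 [172.35 177.74] [0. 0.]
78 [168.79 176.89] [-3.56 -0.84]
102 [168.31 175.83] [-4.04 -1.91]
126 [168.33 174.66] [-4.02 -3.08]
moved [-0.97 -0.52]
t 49.65 p [ 0.3462 -0.146   0.3143] yaxis [0.968 0.249 0.   ] z [ 0. -0. -1.] F [-0.8  0.4 -0.1] T [ 0.    0.03 -0.04] op 0.524 gf 0.0 q [-0.72 -0.36  1.96  0.    1.55 -0.97]
```

```bash
python3 -c "
from h import *
c=camera('top')
for im in (cv2.imread('pics/top0.png'),c['color']):
  a=im[171:182,166:178].astype(int); print((a[...,2]-a[...,1]))"
```

```text
[[ 1  1  0  1  1  1  3  3  2  2  3  0]
 [ 1  3  2  1  1  2  2  2  2  2  2  1]
 [-1  2  2  2  3  4  1  4  2 -1  1  0]
 [-1  0  0  3  6 11 12  4  5  0  0  0]
 [ 6  0 -1  3  7 13 15  5  3  2  1  1]
 [27  0  1  2 11 23  6  4  2  1  2  2]
 [36  8  1  2 47 98  0  1  2  1  1  2]
 [42 33 10 -1 38 90 -2  3  2  2  2  3]
 [45 41 19  5 -2 -1  1  1  0  1  3  5]
 [29 18 16 12  0  1  0  0  1  3  5  3]
 [ 6  3  7  9  2  3  1  3  4  4  4  4]]
[[ 3  1  0  0  1  1  2  3  3  2  3  1]
 [ 0  2  1  0  2  2  1  2  2  2  2  1]
 [-1  2  8 29  4  3  2  3  2  1  1 -1]
 [-2  1  9 42 35  8 10  3  3  3  0  1]
 [ 6 -1  0 16 31 14 15  2  2  2  0  0]
 [26 -1  1  2  7 14 10  4  3  2  2  2]
 [38  8  1  3  3  6  7  5  1  3  1  1]
 [44 33 11  3  2  2  5  3  1  2  1  1]
 [45 42 19  7  1  2  4  1  1  2  2  3]
 [30 20 15 12  1  1 -1  2  1  4  4  4]
 [ 6  4  7 10  2  2  1  2  3  4  4  3]]
```

Three torque drops at the 24° spacing, and the mark's turn of about 110° by my reading (roughly ±15°), both fit three clicks (102° in all). Handing in.

```bash
python3 -c "
from bench import ctrl
print(ctrl.hand_in())"
```

```text
the job is handed in; nothing more can be done
None
```

I handed the job in, but no verdict came back: the offcut is pushed home on the gauge table, square by eye, and the spindle was wound down by the knob alone to three clicks, counted from torque drops at about 24° spacing. I let go and kept clear of the other things on the bench, but I did not measure the spindle's final force on the steel, and the cameras could not show the knob–thimble angle.

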